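Turn a meter face up under the low shelf and feed it to the stop

TASK

The bench meter lies face down on the feeder's level deck, beneath the low shelf. Turn it face up there on the deck (the swinging bail along its edge is the handle for it), lowering it gently so that it does not flop, without lifting it out from under the shelf and without knocking the shelf; then move it, face up, down the chute until its long side rests squarely against the stop, and let go. Leave the other things on the bench and shelf where they are.

Things in the scene. Friction and masses are not known exactly. Their poses are not given: they have to be found in the camera images.
- feeder: Fixed metal feeder on the bench. Origin on the bench under its channel's middle; x away from the robot across the channel, y along it, up-chute. Level deck, top at z = 35 mm, from y = -20 to +150, open at the +y end; from y = -20 a chute falls towards -y. Rails 10 mm high, inner faces at x = +-59 mm, flank deck and chute. The meter does not slide down by itself.
- chute: The sloped chute of the feeder (fixed to it), falling 0.21 rad (12 degrees) towards -y. Origin on the crest where deck and chute meet (feeder x 0, y -20, z 35 mm); its x is the feeder's x, its y runs up the slope, z is normal to the chute floor (floor at z = 0).
- stop_face (a point): Escapement stop at the low end of the chute: a fixed block 84 mm wide (x) and 20 mm high. The point is the middle of its up-slope face, 12 mm above the chute floor, at chute y = -100 mm.
- shelf: Low grey shelf fixed over the feeder, same origin and axes as the feeder: board from x -10 to +120, y -50 to +200 mm, 14 mm thick, underside at z = 160, so 125 mm above the deck. Four 14 mm square posts at x 80 and 108, y -42 and +192 mm. Two bystanders stand on it.
- shelf_edge (a point): Middle of the shelf's front lower edge (feeder x -10, y +75, z 160 mm): nearer the robot than this there is free space overhead.
- meter: Loose grey bench meter, 90 (x) by 56 (y) by 27 mm thick, about 0.3 kg. Origin in mid-case. Its z axis comes out of the feet side: 4 rubber feet end at z = +14 mm; the face (black bezel, window, round keys) at z = -13. Starts face down on the deck, z up, x roughly along feeder x, more than half of it under the shelf, bail edge up-chute. Face up, its z points down.
- bail_bar (a point): Middle of the steel grip bar of the meter's swinging bail: straight round bar 10 mm thick, 103 mm long, parallel to the meter's x, 42 mm from the hinge axis, which runs along x at meter y = +22 mm, z = 0. Flat 4 mm arms at meter x = +-49.5 mm. At the start the bar stands above the meter's up-chute (+y) edge.
- bail (a joint): Bail angle, rad: 0 = standing straight out of the feet side (meter +z), pi/2 = straight out past the hinge side (meter +y), pi = straight out of the face side; range -0.6 to 3.75. Slight friction (0.008 N m): the bail stays where it is put, but the meter, lifted by the bar, swings down by its weight to hang within about 12 degrees of plumb.
- screwdriver: Bystander: screwdriver lying on the bench in front of the feeder.
- spool: Bystander: spool, 44 mm diameter, 34 mm high, standing on the shelf.
- carton: Bystander: small carton 60 x 80 x 30 mm on the shelf.
- heatsink: Bystander: finned aluminium heat sink 50 x 50 x 28 mm on the bench near the low end of the chute.
- jar: Bystander: jar 44 mm diameter, 50 mm high on the bench to the left.
- board: Bystander: green circuit board 100 x 70 mm on the bench to the right.
- wrench: Bystander: wrench lying on the bench to the left.

How it is judged:
By the outcome, as a careful person would: the job done as asked, in the order asked, and still so for the second after the job is handed in, with the robot touching nothing.
It also fails if it takes over 59 s, if anything falls off the work surface, if the arm or the gripper's body presses on something with over 40 N, if the wrist force passes 120 N, or if a joint passes its speed limit or range.

ROBOT

A 7-joint arm with a two-finger parallel gripper is mounted at the origin on the work surface. World frame = base frame: x ahead of the robot, y to its left, z up, the work surface at z = 0. Lengths are in m, angles in rad, forces in N, time in s.
With the tool pointing down it reaches from about 0.425 to 0.825 m from the base axis. Payload 3.6 kg.
Tool frame: the origin (TCP) lies at the very end of the fingers, on their centre line; the grasp point (between the pads) lies 19 mm behind it; z points along the fingers, y is the line along which they close (so a half turn about z gives the same grasp; the last joint's range is limited). The gripper opens to 93 mm and grips with 3 to 60 N. Pads are 15 mm wide; open, the fingers measure 128 mm over their backs; the gripper's body (75 mm by 188 mm) begins 65 mm behind the grasp point.
Start: joints at [-1.351, 0.615, -0.013, 1.423, 0.008, 1.103, -0.04], TCP at [0.158, 0.63, 0.188] pointing down, gripper open.
Joint ranges: [-3.12, 3.12], [-0.3, 2.06], [-1.34, 1.32], [0.26, 2.42], [-1.36, 4.5], [0.01, 1.98], [-2.84, 2.84]. Speed limits (rad/s): [2.79, 2.79, 3.14, 3.14, 3.14, 3.14, 3.14].

INTERFACE

Orientations are given as [roll, pitch, yaw] about the fixed x, y, z axes, in that order (R = Rz(yaw) Ry(pitch) Rx(roll)).
In Python, from workcell import arm, ticket, get_image gives the robot as it stands (arm), with the cameras as plain functions and the job (ticket).
- The arm moves only by the shell command python3 drive.py 'ROWS'. ROWS is a JSON list of rows, 1 to 20 of them, each of 5 numbers: dx, dy, dz in m, then a turn about the tool's z in rad, then the finger opening in m; each row shifts and turns the commanded pose from where the row before left it, along the tool's axes as they then stand; what a row does not reach is not made up. A row lasts 1/10 s, in which the tool goes at most 0.05 m and 0.15 rad, less where a joint would pass 70% of its speed; a pose out of reach is approached as far as the arm can. The fingers move at their own pace and stop on an object; the grip force is fixed at half the most. Time passes only in rows, so rows that do not move let the fingers close. It prints the time, the measured TCP pose, the force, the opening and the grip force at its end. Input that does not fit is refused with a message, and nothing moves.
- arm.read_state(): the state, without advancing time (a new reading comes with each control period).
- get_image(name): name is "scene" or "top"; returns a dict with "img" (400x640x3 uint8, red, green, blue), "camera_matrix" (3x3 intrinsics, pixels), "view" (4x4, takes a point from world to camera coordinates). Camera axes: x right, y up, looking along -z (the intrinsics and any distortion apply to the point x, -y, -z); pixel columns grow to the right and rows downward; lengths in m; the calibration is good to about 2 mm. A picture is of the moment at which its call begins. There is no depth.
- ticket.close_job(): hands the job in; it is judged then, once.
The state is a dict: "t": time; "qpos": joint angles; "joint_vel": joint speeds; "joint_efforts": joint torques, N m; "position": TCP position; "tool_rot": TCP orientation; "wrist_force": force on the tool from outside, world axes, zero at the start; "wrist_torque": the same for the moment, N m; "gripper_width": finger opening in m; "finger_force": force on a finger pad.
Only numpy, scipy, OpenCV 4.12 (cv2) and the standard library are available. Lean on these libraries where they do the work, as an engineer would, in place of code of your own. Each camera call takes 0.05 s, during which the arm holds its last target. There are 200 camera calls.

## Working session

There is one attempt and no reset: what is moved stays moved. The work goes in short steps, Python scripts to look and compute and a shell command to move; the robot and the scene stay as the last step left them, time stands still between calls to the robot, and variables do not carry over. Pictures are saved under pics/ and viewed, at most 10 in all, crops included, and the job is handed in when it is done.

```bash
ls; mkdir -p pics; python3 - <<'E'
from workcell import arm, ticket, get_image
import cv2,numpy as np
s=arm.read_state();print({k:np.round(v,3).tolist() for k,v in s.items()})
for n in("scene","top"):
    d=get_image(n);cv2.imwrite(f"pics/{n}0.png",d["img"][:,:,::-1]);print(n,d["camera_matrix"].tolist(),np.round(d["view"],4).tolist(),[k for k in d])
E
```

```text
drive.py
pics
workcell.py
{'t': 0.0, 'qpos': [-1.351, 0.616, -0.013, 1.425, 0.008, 1.103, -0.04], 'joint_vel': [0.0, -0.0, -0.0, 0.001, -0.0, -0.001, -0.001], 'joint_efforts': [-0.0, -45.893, 0.209, -16.574, -0.061, 0.02, 0.0], 'position': [0.158, 0.63, 0.186], 'tool_rot': [-3.139, 0.0, 2.896], 'wrist_force': [0.339, -0.635, -0.009], 'wrist_torque': [-0.04, -0.024, -0.01], 'finger_force': 0.0, 'gripper_width': 0.093}
scene [[497.6994399487168, 0.0, 316.9415247782792], [0.0, 497.6994399487168, 205.20220864083484], [0.0, 0.0, 1.0]] [[-0.985, 0.1725, 0.0009, 0.5962], [-0.1585, -0.9071, 0.39, 0.0324], [0.0681, 0.384, 0.9208, -1.9332], [0.0, 0.0, 0.0, 1.0]] ['img', 'camera_matrix', 'view']
top [[364.7562688713154, 0.0, 321.5168601871816], [0.0, 364.7562688713154, 202.93922337930394], [0.0, 0.0, 1.0]] [[-0.0018, -0.9995, -0.033, 0.0124], [0.9921, -0.0059, 0.1252, -0.6179], [-0.1254, -0.0325, 0.9916, -1.0348], [0.0, 0.0, 0.0, 1.0]] ['img', 'camera_matrix', 'view']
```

View pics/scene0.png

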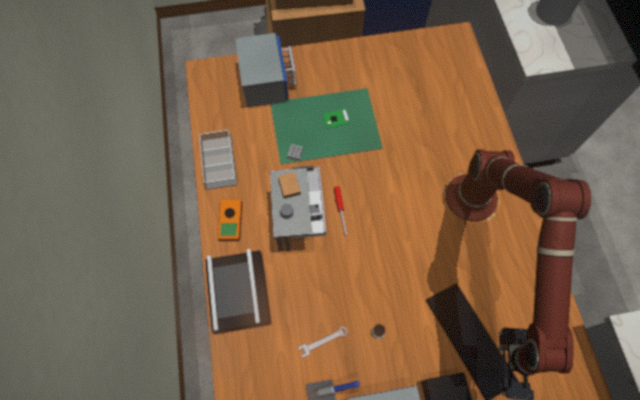

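View pics/top0.png

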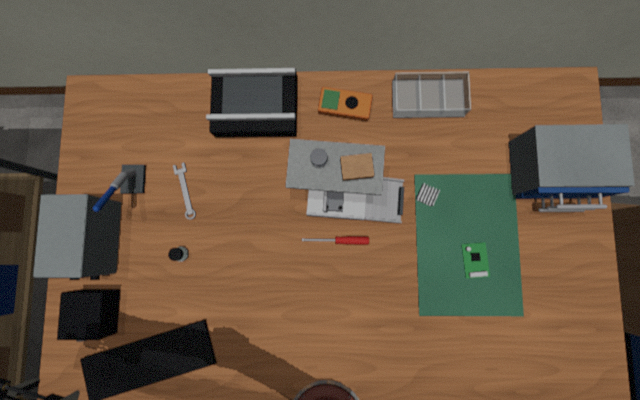

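The top view shows the feeder at about (307-405, 175-222), the shelf at (287-385, 140-193) and the meter at about (335, 203). I'll zoom in on both views.

```bash
python3 - <<'E'
import cv2,numpy as np
t=cv2.imread("pics/top0.png")[135:230,280:413];s=cv2.imread("pics/scene0.png")[155:255,260:350]
t=cv2.resize(t,None,fx=6,fy=6,interpolation=cv2.INTER_CUBIC)[:570,:800];cv2.imwrite("pics/tz.png",t)
cv2.imwrite("pics/sz.png",cv2.resize(s,None,fx=6,fy=6,interpolation=cv2.INTER_CUBIC))
E
```

```text
(no output)
```

View pics/tz.png

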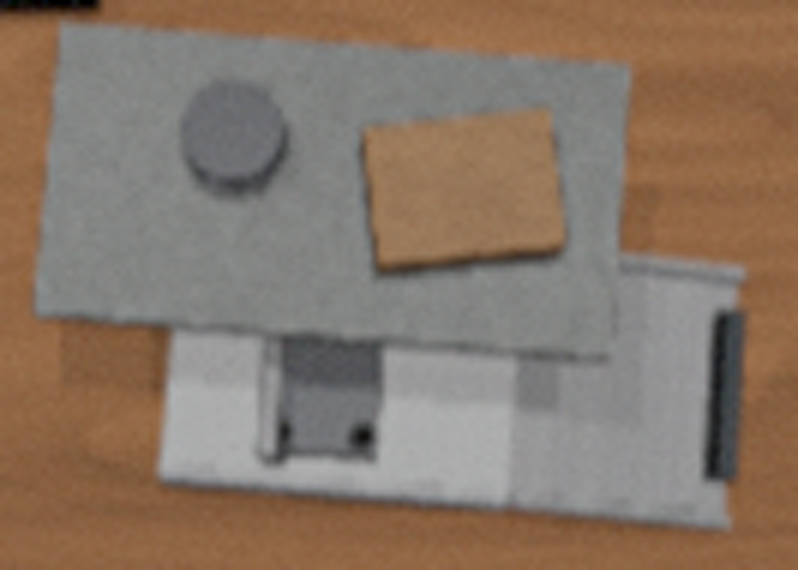

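View pics/sz.png

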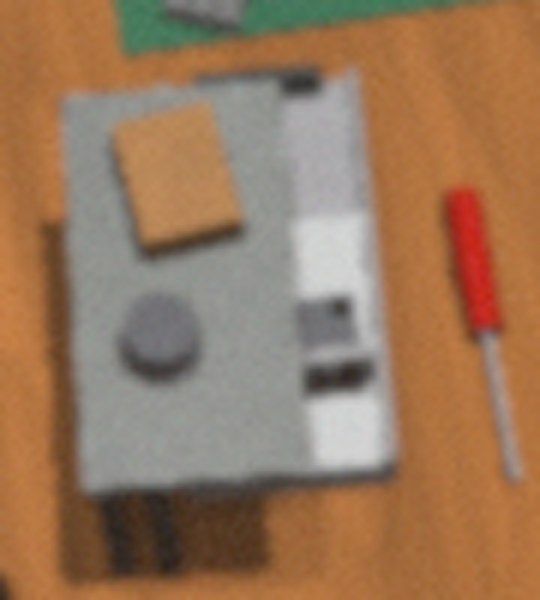

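Both crops agree. The bail bar is the light strip at top-crop x≈270, y 335-460. The case's near-right corner is at about (375, 458), the feet at (285, 435) and (360, 435), and the stop at about (722, 395). Next I'll compute the feeder pose from the shelf corners, then the meter's.

```bash
cat > h.py <<'E'
import numpy as np
from workcell import arm, ticket, get_image
from scipy.optimize import least_squares
def ray(d,px):
    K,V=d["camera_matrix"],d["view"];R,t=V[:3,:3],V[:3,3]
    c=np.linalg.solve(K,[px[0],px[1],1.]);return -R.T@t,R.T@(c*[1,-1,-1])
def onz(d,px,z):
    o,v=ray(d,px);return o+v*(z-o[2])/v[2]
def proj(d,P):
    V=d["view"];c=V[:3,:3]@P+V[:3,3];c=d["camera_matrix"]@(c*[1,-1,-1]);return c[:2]/c[2]
def crop(x,y,o=(280,135),k=6): return (o[0]+(x+.5)/k-.5,o[1]+(y+.5)/k-.5)
E
python3 - <<'E'
from h import *
T=get_image("top");S=get_image("scene")
so=(260,155)
# feeder-frame points with top and scene pixels
obs=[(T,crop(62,25),(120,200,174)),(T,crop(631,64),(120,-50,174)),(T,crop(37,314),(-10,200,174)),(T,crop(608,357),(-10,-50,167)),
(S,crop(62,95,so),(120,-50,174)),(S,crop(85,492,so),(120,200,167)),(S,crop(280,85,so),(-10,-50,174))]
f=lambda p:np.concatenate([proj(d,np.array([p[0]+np.cos(p[2])*q[0]/1e3-np.sin(p[2])*q[1]/1e3,p[1]+np.sin(p[2])*q[0]/1e3+np.cos(p[2])*q[1]/1e3,q[2]/1e3]))-u for d,u,q in obs])
r=least_squares(f,[.6,0,0]);print(r.x,np.round(r.fun.reshape(-1,2),1).tolist())
x,y,a=r.x;R=np.array([[np.cos(a),-np.sin(a)],[np.sin(a),np.cos(a)]])
F=lambda P:np.round(R.T@(P[:2]-[x,y])*1e3,1)
for n,c,z in [("bar near end",(270,460),.09),("bar at shelf",(272,340),.09),("case nr corner",(376,458),.061),("case right far",(383,347),.061),("foot1",(285,435),.063),("foot2",(360,435),.063),("deck end near",(163,480),.045),("stop up low",(705,475),.02),("stop up far",(718,312),.02),("crest",(510,500),.035)]:
    print(n,F(onz(T,crop(*c),z)))
for n,c,z in [("S bar l",(308,378),.09),("S bar r",(372,372),.09)]:print(n,F(onz(S,crop(*c,so),z)))
s=arm.read_state();print(s["position"],s["tool_rot"])
E
```

```text
[ 0.63571544 -0.09925862 -0.08507538] [[-0.4, -0.1], [-0.2, 0.2], [-1.0, 0.2], [0.2, 0.9], [-0.7, -0.3], [-0.6, -0.1], [-0.8, -1.5]]
bar near end [-55.9  94.6]
bar at shelf [ 0.6 98.3]
case nr corner [-48.   45.1]
case right far [ 5.9 45.8]
foot1 [-40.6  89.4]
foot2 [-37.8  53.6]
deck end near [-65.3 147.2]
stop up low [ -39.1 -118. ]
stop up far [  43.  -119.8]
crest [-60.5 -22. ]
S bar l [-15.4 112.1]
S bar r [-54.2 111.6]
[0.15802145 0.62995885 0.18679777] [-3.13999370e+00 -3.35905435e-06  2.89583054e+00]
```

```bash
cat >> h.py <<'E'
FX,FY,FA=0.63572,-0.09926,-0.08508
RF=np.array([[np.cos(FA),-np.sin(FA)],[np.sin(FA),np.cos(FA)]])
def toF(P): return np.r_[RF.T@(np.array(P[:2])-[FX,FY]),P[2]]
def toW(x,y,z): return np.r_[RF@[x,y]+[FX,FY],z]
E
python3 - <<'E'
from h import *
S=get_image("scene");T=get_image("top")
for c in [(340,378),(340,365),(340,392),(340,410)]:
  for z in (.05,.07,.09): print(c,z,np.round(toF(onz(S,crop(*c,(260,155)),z))*1e3)[:2],end=' ')
  print()
for z in (.07,.08,.09,.1): print(z,np.round(toF(onz(T,crop(270,445),z))*1e3,1))
for p in [(-30,95,90),(-48,101,62),(-48,45,62),(-52,95,90)]: print(p,(proj(S,toW(*np.array(p)/1e3))-[260,155])*6)
g=toW(-.052,.0955,.0);print("grip world",g)
s=arm.read_state();a=s["tool_rot"];
from scipy.spatial.transform import Rotation as Ro
M=Ro.from_euler("xyz",a).as_matrix();print(M.round(3));print(M.T@(np.r_[g[:2],.25]-s["position"]))
# turn needed: tool y along +-feeder y
fy=np.r_[RF@[0,1],0];t=M.T@fy;print(np.arctan2(-t[0],t[1]),s["qpos"])
E
```

```text
(340, 378) 0.05 [-36.  98.] (340, 378) 0.07 [-35. 106.] (340, 378) 0.09 [-35. 114.] 
(340, 365) 0.05 [-37.  89.] (340, 365) 0.07 [-36.  97.] (340, 365) 0.09 [-35. 105.] 
(340, 392) 0.05 [-35. 107.] (340, 392) 0.07 [-34. 115.] (340, 392) 0.09 [-34. 123.] 
(340, 410) 0.05 [-34. 119.] (340, 410) 0.07 [-33. 127.] (340, 410) 0.09 [-33. 134.] 
0.07 [-46.7  95.9  70. ]
0.08 [-47.8  95.5  80. ]
0.09 [-48.9  95.2  90. ]
0.1 [-50.   94.9 100. ]
(-30, 95, 90) [327.20771225 347.33508293]
(-48, 101, 62) [357.4244995  371.10613614]
(-48, 45, 62) [349.28864086 287.60069933]
(-52, 95, 90) [363.36736671 344.37949112]
grip world [5.92023431e-01 3.13389465e-04 0.00000000e+00]
[[-0.97   0.243 -0.   ]
 [ 0.243  0.97  -0.001]
 [ 0.    -0.001 -1.   ]]
[-0.57415348 -0.50543917 -0.0624342 ]
-0.16063421918678789 [-1.3514931   0.61530257 -0.01264401  1.42387232  0.00807308  1.10340841
 -0.04038042]
```

```bash
python3 drive.py '[[0,0,-0.03,-0.08,0.06],[0,0,-0.034,-0.08,0.06],[-0.03,-0.02,0,0,0.06],[-0.035,-0.025,0,0,0.06],[-0.035,-0.025,0,0,0.06],[-0.035,-0.025,0,0,0.06],[-0.035,-0.025,0,0,0.06],[-0.035,-0.025,0,0,0.06],[-0.035,-0.025,0,0,0.06],[-0.035,-0.025,0,0,0.06],[-0.035,-0.025,0,0,0.06],[-0.035,-0.025,0,0,0.06],[-0.035,-0.025,0,0,0.06],[-0.035,-0.025,0,0,0.06],[-0.035,-0.025,0,0,0.06],[0,0,0,0,0.06],[0,0,0,0,0.06]]'
cat >> h.py <<'E'
from scipy.spatial.transform import Rotation as Ro
def st(*goal):
    s=arm.read_state();M=Ro.from_euler("xyz",s["tool_rot"]).as_matrix();fy=M.T@np.r_[RF@[0,1],0];sg=np.sign(fy[1])
    print("t",round(s["t"],2),"TCP feeder mm",np.round(toF(s["position"])*1e3,1),"w",round(s["gripper_width"]*1e3,1),"F",np.round(s["wrist_force"],1),"T",np.round(s["wrist_torque"],2),"ff",round(float(np.max(s["finger_force"])),1),"turn",round(float(np.arctan2(-sg*fy[0],sg*fy[1])),3),"ysign",sg)
    if goal: print("tool delta",(M.T@(toW(*np.array(goal)/1e3)-s["position"])).round(4))
if __name__=="__main__":
    import sys;st(*map(float,sys.argv[1:]))
E
python3 h.py -52 95.5 150
```

```text
t: 2.0
position: [0.5797, 0.2718, 0.2511]
tool_rot: [-3.141, -0.001, 3.053]
wrist_force: [0.4, 0.5, -0.2]
gripper_width: 0.0599
finger_force: 0.0
t 2.0 TCP feeder mm [-87.3 364.9 251.1] w 59.9 F [ 0.4  0.5 -0.2] T [0.04 0.   0.01] ff 0.0 turn -0.004 ysign 1.0
tool delta [-0.0364 -0.2693  0.1011]
```

```bash
python3 drive.py '[[-0.005,-0.04,0,-0.004,0.06],[-0.005,-0.04,0,0,0.06],[-0.005,-0.04,0,0,0.06],[-0.005,-0.04,0,0,0.06],[-0.005,-0.04,0,0,0.06],[-0.005,-0.04,0,0,0.06],[-0.006,-0.029,0,0,0.06],[0,0,0.03,0,0.06],[0,0,0.03,0,0.06],[0,0,0.03,0,0.06],[0,0,0,0,0.06],[0,0,0,0,0.06]]'; python3 h.py -52 95.5 72
python3 - <<'E'
from h import *
import cv2
a=get_image("top")["img"][120:230,270:410,::-1];b=get_image("scene")["img"][155:265,270:410,::-1]
cv2.imwrite("pics/p3.png",cv2.resize(np.vstack([a]),None,fx=5,fy=5,interpolation=cv2.INTER_CUBIC))
E
```

```text
t: 3.2
position: [0.5928, 0.0037, 0.1621]
tool_rot: [3.141, -0.0, 3.062]
wrist_force: [0.1, 0.5, 1.3]
gripper_width: 0.06
finger_force: 0.0
t 3.2 TCP feeder mm [-51.5  99.  162.1] w 60.0 F [0.1 0.5 1.3] T [ 0.02 -0.01 -0.  ] ff 0.0 turn 0.006 ysign 1.0
tool delta [ 0.0005 -0.0035  0.0901]
```

View pics/p3.png

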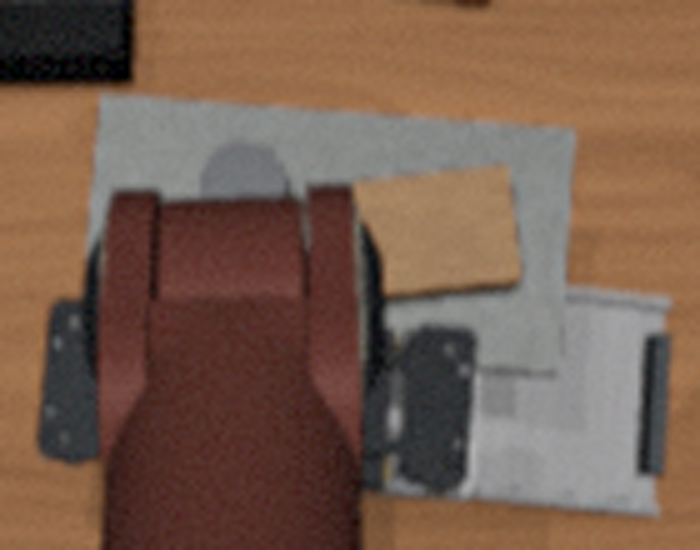

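The gripper body spans crop x 40-475 with its 75 mm side across the shelf edge. The red wrist link reaches over the shelf up to crop row 190, near the spool at (245, 165). I'll check the wrist height in the scene view before descending.

```bash
python3 - <<'E'
from h import *
import cv2
S=get_image("scene");T=get_image("top")
cv2.imwrite("pics/p4.png",cv2.resize(S["img"][110:270,240:440,::-1],None,fx=4,fy=3.75*4/3.75,interpolation=cv2.INTER_CUBIC)[:600])
for z in(.25,.3,.35,.4): print(z,np.round(toF(onz(T,(270+230/5,120+188/5),z))*1e3))
print(np.round(toF(onz(T,crop(235,135),.208))*1e3))
E
```

```text
0.25 [ 55. 121. 250.]
0.3 [ 43. 117. 300.]
0.35 [ 30. 114. 350.]
0.4 [ 18. 110. 400.]
[ 68. 117. 208.]
```

View pics/p4.png

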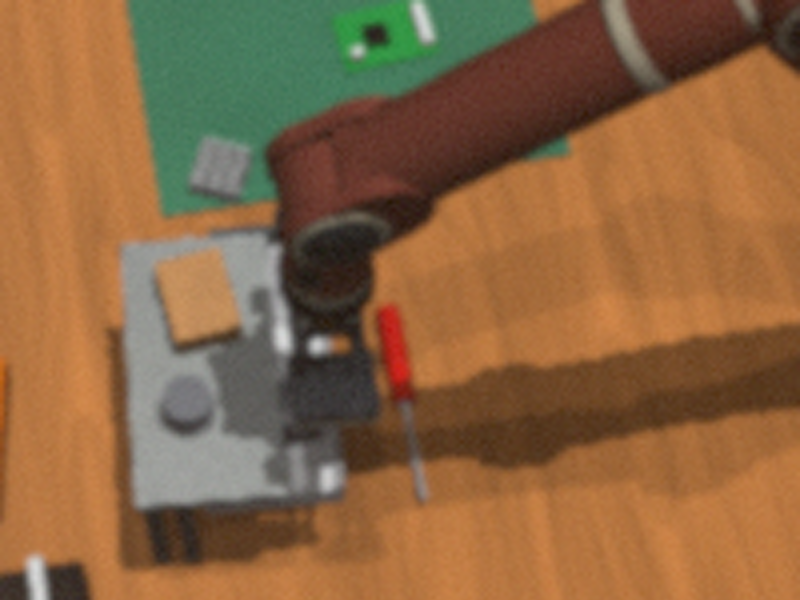

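The wrist sits well above the gripper body and short of the spool (x≈20 mm against 46 mm or more), so I can descend.

```bash
python3 drive.py '[[0,-0.0035,0.015,0,0.06],[0,0,0.015,0,0.06],[0,0,0.015,0,0.06],[0,0,0.015,0,0.06],[0,0,0.015,0,0.06],[0,0,0.015,0,0.06],[0,0,0,0,0.06],[0,0,0,0,0.06]]'; python3 h.py -52 95.5 72;  python3 drive.py '[[0,0,0,0,0.03],[0,0,0,0,0.015],[0,0,0,0,0],[0,0,0,0,0],[0,0,0,0,0],[0,0,0,0,0],[0,0,0,0,0]]'; python3 h.py
```

```text
t: 4.2
position: [0.5933, -0.0014, 0.0725]
tool_rot: [3.141, 0.001, 3.06]
wrist_force: [-0.1, -0.1, -0.7]
gripper_width: 0.06
finger_force: 0.0
t 4.2 TCP feeder mm [-50.6  93.9  72.5] w 60.0 F [-0.1 -0.1 -0.7] T [-0.   -0.02  0.04] ff 0.0 turn 0.003 ysign 1.0
tool delta [0.0014 0.0016 0.0005]
t: 4.9
position: [0.5925, -0.0015, 0.0715]
tool_rot: [-3.142, -0.0, 3.06]
wrist_force: [-1.4, -0.5, -0.6]
gripper_width: 0.0087
finger_force: 0.0
t 4.9 TCP feeder mm [-51.3  93.8  71.5] w 8.7 F [-1.4 -0.5 -0.6] T [ 0.03  0.05 -0.01] ff 0.0 turn 0.003 ysign 1.0
```

```bash
python3 drive.py '[[0,0,0,0,0],[0,0,0,0,0],[0,0,0,0,0]]'; python3 h.py
```

```text
t: 5.2
position: [0.5925, -0.0015, 0.0715]
tool_rot: [-3.142, -0.0, 3.06]
wrist_force: [-0.3, 0.3, 0.9]
gripper_width: 0.0008
finger_force: 0.0
t 5.2 TCP feeder mm [-51.4  93.8  71.5] w 0.8 F [-0.3  0.3  0.9] T [0.01 0.   0.03] ff 0.0 turn 0.003 ysign 1.0
```

The gripper closed fully (0.8 mm), so it missed the bar. I'll look again.

```bash
python3 drive.py '[[0,0,0,0,0.06],[0,0,0,0,0.06],[0,0,0,0,0.06]]'; python3 h.py;python3 - <<'E'
from h import *
import cv2
S=get_image("scene")["img"][165:250,270:340,::-1];T=get_image("top")["img"][165:235,290:385,::-1]
a=cv2.resize(S,None,fx=6,fy=6,interpolation=cv2.INTER_CUBIC);
cv2.imwrite("pics/p5.png",a)
E
```

```text
t: 5.5
position: [0.5925, -0.0015, 0.0715]
tool_rot: [-3.142, -0.0, 3.06]
wrist_force: [0.5, 1.1, -0.5]
gripper_width: 0.0197
finger_force: 0.0
t 5.5 TCP feeder mm [-51.3  93.8  71.5] w 19.7 F [ 0.5  1.1 -0.5] T [-0.01  0.05  0.03] ff 0.0 turn 0.003 ysign 1.0
```

View pics/p5.png

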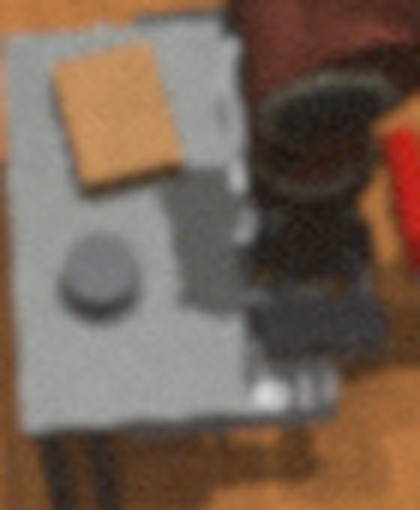

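```bash
python3 drive.py '[[0,0,-0.02,0,0.06],[0,0,-0.03,0,0.06],[0,0,-0.03,0,0.06],[0.01,0,-0.03,0,0.06],[0.04,0,0,0,0.06],[0.04,0,0,0,0.06],[0.04,0,0,0,0.06],[0.04,0,0,0,0.06],[0,0,0,0,0.06],[0,0,0,0,0.06]]'; python3 h.py;python3 - <<'E'
from h import *
import cv2
D=get_image("scene");cv2.imwrite("pics/s_6.png",D["img"][:,:,::-1]);E=get_image("top");cv2.imwrite("pics/t_6.png",E["img"][:,:,::-1])
S=D["img"][190:240,295:335,::-1];T=E["img"][180:220,300:350,::-1]
a=cv2.resize(S,None,fx=9,fy=9,interpolation=cv2.INTER_CUBIC);b=cv2.resize(T,None,fx=8,fy=8,interpolation=cv2.INTER_CUBIC)
c=np.zeros((450,780,3),np.uint8);c[:450,:360]=a;c[:320,370:770]=b
cv2.imwrite("pics/p6.png",c)
E
```

```text
t: 6.6
position: [0.4232, 0.0125, 0.1821]
tool_rot: [3.141, 0.002, 3.06]
wrist_force: [-0.3, -0.8, 0.4]
gripper_width: 0.0599
finger_force: 0.0
t 6.6 TCP feeder mm [-221.2   93.3  182.1] w 59.9 F [-0.3 -0.8  0.4] T [ 0.02 -0.05 -0.03] ff 0.0 turn 0.004 ysign 1.0
```

View pics/p6.png

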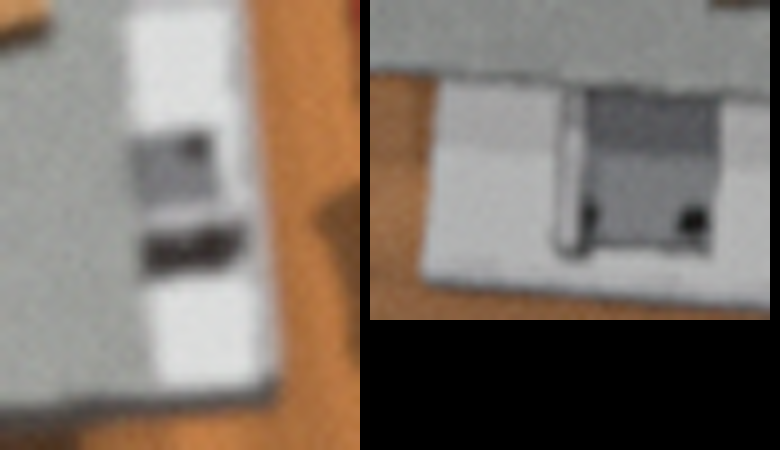

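```bash
python3 - <<'E'
from h import *
T=get_image("top");S=get_image("scene")
def tri(a,b):
    (o1,v1),(o2,v2)=ray(T,a),ray(S,b);k=np.linalg.lstsq(np.c_[v1,-v2],o2-o1,rcond=None)[0];p,q=o1+k[0]*v1,o2+k[1]*v2;return toF((p+q)/2)*1e3,np.linalg.norm(p-q)*1e3
print("bar end",tri((325.,211.4),(321.2,213.2)))
print("foot -y",tri((300+(693-370)/8,180+220/8),(295+195/9,190+148/9)))
print("case -y near corner",tri((300+(708-370)/8,180+248/8),(295+212/9,190+130/9)))
# where gripper body was at p3: TCP feeder (-51.5,99,162)
for p in [(-89,5,246),(-14,5,246),(-89,193,246),(-14,193,246),(-51,99,400)]:
    q=proj(T,toW(*np.array(p)/1e3));print(p,(q-[270,120])*5)
E
```

```text
bar end (array([-54.79858065,  93.72948082,  78.30820612]), np.float64(0.506512194863394))
foot -y (array([-39.31785267,  51.92963112,  48.21195247]), np.float64(4.742798489536171))
case -y near corner (array([-48.11299505,  45.32848466,  49.21428667]), np.float64(2.4490018790266146))
(-89, 5, 246) [449.06797576 507.2292633 ]
(-14, 5, 246) [460.18082329 350.01041738]
(-89, 193, 246) [ 52.38624805 475.26216216]
(-14, 193, 246) [ 67.55451274 319.83302247]
(-51, 99, 400) [243.27755383 361.52759173]
```

```bash
python3 - <<'E'
from h import *
import cv2
s=arm.read_state();M=Ro.from_euler("xyz",s["tool_rot"]).as_matrix()
o=[]
for n,f in(("scene","s_6"),("top","t_6")):
    D=get_image(n);im=cv2.imread(f"pics/{f}.png");p=proj(D,s["position"]);c=np.round(p).astype(int)
    cr=im[c[1]-40:c[1]+40,c[0]-32:c[0]+32];cr=cv2.resize(cr,None,fx=6,fy=6,interpolation=cv2.INTER_CUBIC)
    for d in((0,0,0),(0,.038,0),(0,-.038,0),(0,.094,-.084),(0,-.094,-.084),(.0375,.094,-.084),(-.0375,.094,-.084),(.0375,-.094,-.084),(-.0375,-.094,-.084)):
        q=proj(D,s["position"]+M@np.array(d));q=((q-c+[32,40])*6+2.5).astype(int);cv2.circle(cr,tuple(int(v) for v in q),4,(0,0,255) if d[2]==0 else (0,255,0),-1)
    o.append(cr)
cv2.imwrite("pics/p7.png",np.hstack(o))
E
```

```text
(no output)
```

View pics/p7.png

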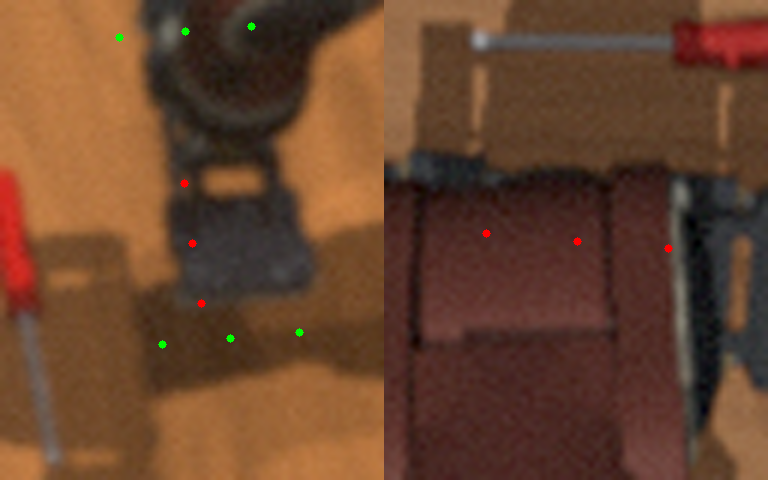

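The scene view (left) shows the gripper body at x≈180-315, against a predicted 162-299. The top view agrees in sign. So the gripper sits a few mm nearer the robot than the camera frame suggests, and the fingers closed just short of the bar's end. I'll go back to the same spot and creep inward.

```bash
python3 drive.py '[[-0.04,0,0,0,0.06],[-0.04,0,0,0,0.06],[-0.04,0,0,0,0.06],[-0.04,0,0,0,0.06],[-0.01,0,0,0,0.06],[0,0,0.02,0,0.06],[0,0,0.03,0,0.06],[0,0,0.03,0,0.06],[0,0,0.03,0,0.06],[0,0,0,0,0.06],[-0.002,0,0,0,0.03],[-0.001,0,0,0,0.03],[0,0,0,0,0.03],[0,0,0,0,0.03]]'; python3 h.py; python3 drive.py '[[0,0,0,0,0],[0,0,0,0,0],[0,0,0,0,0],[0,0,0,0,0],[0,0,0,0,0]]'; python3 h.py
```

```text
t: 8.3
position: [0.5964, -0.0017, 0.0729]
tool_rot: [3.141, 0.002, 3.06]
wrist_force: [0.1, -0.0, 0.0]
gripper_width: 0.0332
finger_force: 0.0
t 8.3 TCP feeder mm [-47.4  93.9  72.9] w 33.2 F [ 0.1 -0.   0. ] T [-0.02  0.01 -0.02] ff 0.0 turn 0.003 ysign 1.0
t: 8.8
position: [0.5955, -0.0017, 0.0715]
tool_rot: [-3.142, -0.0, 3.06]
wrist_force: [-0.5, -0.2, 0.1]
gripper_width: 0.0004
finger_force: 0.0
t 8.8 TCP feeder mm [-48.4  93.8  71.5] w 0.4 F [-0.5 -0.2  0.1] T [-0.    0.03 -0.07] ff 0.0 turn 0.003 ysign 1.0
```

```bash
for i in 1; do python3 drive.py '[[-0.001,0,0,0,0],[-0.001,0,0,0,0],[-0.001,0,0,0,0],[0,0,0,0,0]]' | head -0; python3 h.py;done;  python3 drive.py '[[0,0,0,0,0.03],[0,0,0,0,0.03],[0,0,0,0,0.03],[0,0,0,0,0.03],[0,0,0,0,0],[0,0,0,0,0],[0,0,0,0,0],[0,0,0,0,0],[0,0,0,0,0]]'|tail -2; python3 h.py
```

```text
t 9.2 TCP feeder mm [-45.1  93.8  71.5] w 0.4 F [-0.2 -0.7  0.2] T [-0.05  0.03  0.01] ff 0.0 turn 0.003 ysign 1.0
gripper_width: 0.0007
finger_force: 0.0
t 10.1 TCP feeder mm [-45.3  93.8  71.5] w 0.7 F [ 0.6 -0.3 -0.3] T [-0.   -0.    0.01] ff 0.0 turn 0.003 ysign 1.0Exception ignored on flushing sys.stdout:
BrokenPipeError: [Errno 32] Broken pipe
```

```bash
python3 drive.py '[[0.005,0,-0.03,0,0],[0,0,-0.02,0,0],[0,0.033,0,0,0],[0,0,0.03,0,0],[0,0,0.03,0,0],[0,0,0.01,0,0],[0,0,0.005,0,0],[0,0,0,0,0]]'; python3 h.py; python3 drive.py '[[0,0,0.003,0,0],[0,0,0.003,0,0],[0,0,0,0,0]]'; python3 h.py
```

```text
t: 10.9
position: [0.5965, 0.0311, 0.0466]
tool_rot: [-3.141, 0.0, 3.059]
wrist_force: [-0.7, -0.1, -0.3]
gripper_width: 0.0006
finger_force: 0.0
t 10.9 TCP feeder mm [-50.2 126.5  46.6] w 0.6 F [-0.7 -0.1 -0.3] T [ 0.04 -0.04  0.  ] ff 0.0 turn 0.003 ysign 1.0
t: 11.2
position: [0.5964, 0.0313, 0.0409]
tool_rot: [3.142, 0.0, 3.06]
wrist_force: [0.2, 0.4, 0.8]
gripper_width: 0.0004
finger_force: 0.0
t 11.2 TCP feeder mm [-50.3 126.7  40.9] w 0.4 F [0.2 0.4 0.8] T [-0.03  0.01 -0.03] ff 0.0 turn 0.003 ysign 1.0
```

```bash
python3 - <<'E'
from h import *
for n in("top","scene"):
    D=get_image(n);print(n,toF(ray(D,(0,0))[0]).round(3))
E
```

```text
top [-0.158  0.061  1.104]
scene [0.023 0.773 1.767]
```

```bash
python3 drive.py '[[0,0,0.002,0,0],[0,0,0.002,0,0],[0,0,0.002,0,0],[0,0,0,0,0]]'|grep -A1 -E 'posi|wrist_f'; python3 drive.py '[[0,0,0.002,0,0],[0,0,0.001,0,0],[0,0,0,0,0]]'|grep -A0 -E 'posi|wrist_f'
```

```text
position: [0.5959, 0.0313, 0.0341]
tool_rot: [-3.141, -0.001, 3.06]
wrist_force: [0.0, 0.8, 0.1]
gripper_width: 0.0004
position: [0.596, 0.0313, 0.0313]
--
wrist_force: [-1.0, 0.6, 0.9]
```

```bash
for i in 1 2 3 4; do :; done; python3 drive.py '[[0,0,0.002,0,0],[0,0,0.002,0,0],[0,0,0,0,0]]'|grep -E 'posi|wrist_f'; python3 drive.py '[[0,0,0.002,0,0],[0,0,0.002,0,0],[0,0,0,0,0]]'|grep -E 'posi|wrist_f'; python3 drive.py '[[0,0,0.002,0,0],[0,0,0.002,0,0],[0,0,0,0,0]]'|grep -E 'posi|wrist_f'
```

```text
position: [0.5959, 0.0313, 0.0272]
wrist_force: [0.7, -0.5, 0.8]
position: [0.5959, 0.0313, 0.0232]
wrist_force: [0.9, 0.7, -0.0]
position: [0.5959, 0.0313, 0.0192]
wrist_force: [-0.1, -0.0, -0.1]
```

```bash
python3 - <<'E'
from h import *
for n in("top","scene"):
    D=get_image(n);print(n,[(p,proj(D,np.array(p)).round(1).tolist()) for p in[(0,0,0),(0,0,.1),(.158,.63,.188),(.158,.63,.3),(.6357,-.099,.16)]],toW(-.22,.094,.18).round(3))
    if n=="scene":
        import cv2;cv2.imwrite("pics/s_9.png",D["img"][:,:,::-1])
    V=D["view"];print(np.round(V[:3,:3]@V[:3,:3].T,3).tolist(),np.linalg.det(V[:3,:3]))
E
```

```text
top [((0, 0, 0), [325.9, 420.8]), ((0, 0, 0.1), [325.0, 439.0]), ((0.158, 0.63, 0.188), [65.5, 384.1]), ((0.158, 0.63, 0.3), [27.2, 403.4]), ((0.6357, -0.099, 0.16), [361.7, 190.2])] [0.425 0.013 0.18 ]
[[1.0, 0.0, 0.0], [0.0, 1.0, -0.0], [0.0, -0.0, 1.0]] 1.0
scene [((0, 0, 0), [470.4, 196.9]), ((0, 0, 0.1), [478.1, 185.9]), ((0.158, 0.63, 0.188), [498.4, 367.2]), ((0.158, 0.63, 0.3), [511.7, 363.7]), ((0.6357, -0.099, 0.16), [303.8, 181.8])] [0.425 0.013 0.18 ]
[[1.0, 0.0, 0.0], [0.0, 1.0, 0.0], [0.0, 0.0, 1.0]] 1.0
```

```bash
for i in 1; do python3 drive.py '[[0,0,0.002,0,0],[0,0,0.002,0,0],[0,0,0.002,0,0],[0,0,0,0,0]]'|grep -E 'posi|wrist_f'; done; python3 drive.py '[[0,0,0.002,0,0],[0,0,0.002,0,0],[0,0,0,0,0]]'|grep -E 'posi|wrist_f';python3 drive.py '[[0,0,0.002,0,0],[0,0,0.002,0,0],[0,0,0,0,0]]'|grep -E 'posi|wrist_f'; python3 - <<'E'
from h import *
print({k:np.round(v,3).tolist() for k,v in arm.read_state().items()})
E
```

```text
position: [0.5963, 0.0314, 0.0139]
wrist_force: [-1.5, 0.8, 3.7]
position: [0.5971, 0.0313, 0.0093]
wrist_force: [1.8, 0.5, -0.1]
position: [0.5972, 0.0313, 0.0054]
wrist_force: [3.8, 0.3, -1.0]
{'t': 14.0, 'qpos': [-0.11, 0.757, 0.034, 1.756, -0.039, 0.628, 1.436], 'joint_vel': [0.0, -0.001, -0.001, -0.001, 0.001, -0.002, 0.0], 'joint_efforts': [-0.219, -45.662, 0.637, -9.111, -0.044, 1.11, 0.017], 'position': [0.597, 0.031, 0.005], 'tool_rot': [3.142, 0.002, 3.06], 'wrist_force': [3.831, 0.327, -0.97], 'wrist_torque': [-0.033, -0.749, -0.061], 'finger_force': 1.645, 'gripper_width': 0.001}
```

```bash
python3 drive.py '[[0,0,0.002,0,0],[0,0,0.002,0,0],[0,0,0,0,0]]'|grep -E 't:|posi|wrist_f'; python3 h.py
```

```text
t: 14.3
position: [0.5972, 0.0313, 0.0042]
tool_rot: [3.141, 0.002, 3.06]
wrist_force: [-1.9, -0.8, 15.5]
t 14.3 TCP feeder mm [-49.5 126.8   4.2] w 0.4 F [-1.9 -0.8 15.5] T [-0.04  0.26  0.01] ff 8.2 turn 0.003 ysign 1.0
```

```bash
python3 drive.py '[[0,0,-0.004,0,0],[0.002,0,0,0,0],[0.002,0,0,0,0],[0.001,0,0,0,0],[0,0,0,0,0]]'|grep -E 't:|posi|wrist_f'; python3 h.py;  python3 - <<'E'
from h import *
T=get_image("top")
for p in[(303,240),(335,240),(368,240)]: print(np.round(toF(onz(T,p,.01))*1e3))
E
```

```text
t: 14.8
position: [0.5975, 0.0313, 0.0067]
tool_rot: [3.141, 0.013, 3.059]
wrist_force: [9.4, 0.2, -1.5]
t 14.8 TCP feeder mm [-49.2 126.8   6.7] w 0.4 F [ 9.4  0.2 -1.5] T [-0.18 -2.17 -0.02] ff 4.7 turn 0.003 ysign 1.0
[-139.  155.   10.]
[-131.   59.   10.]
[-123.  -39.   10.]
```

The probe settles it. The fingertips meet the deck (true z 35) at a reported z≈4 and the near rail's inner face at x≈-50. So x and y are right, and the reported z reads about 31 mm low. The fingers had passed above the bar, so I'll regrasp with the corrected height.

```bash
python3 drive.py '[[-0.005,0,-0.004,0,0],[0,0,-0.03,0,0],[0,0,-0.04,0,0],[0.001,-0.016,0,0,0.05],[0,-0.016,0,0,0.05],[0,0,0,0,0.05],[0,0,0,0,0.05],[0,0,0,0,0.05],[0,0,0,0,0.05],[0,0,0.02,0,0.05],[0,0,0.012,0,0.05],[0,0,0.008,0,0.05],[0,0,0,0,0.05]]'|grep -E 'wrist_f|grip'; python3 h.py -51 95 40; python3 drive.py '[[0,0,0,0,0],[0,0,0,0,0],[0,0,0,0,0],[0,0,0,0,0],[0,0,0,0,0],[0,0,0,0,0],[0,0,0,0,0]]'|tail -1; python3 h.py
```

```text
wrist_force: [0.6, -0.4, 0.7]
gripper_width: 0.0498
t 16.15 TCP feeder mm [-52.5  95.   38.1] w 49.8 F [ 0.6 -0.4  0.7] T [0.04 0.01 0.04] ff 0.0 turn 0.004 ysign 1.0
tool delta [-0.0015  0.     -0.0019]
finger_force: 30.0
t 16.85 TCP feeder mm [-51.2  95.1  39.7] w 8.9 F [-0.1 -0.2  0.8] T [ 0.11  0.02 -0.02] ff 30.0 turn 0.004 ysign 1.0
```

The bar is gripped (8.9 mm, 30 N). Now I'll lift it straight up so the case tilts up onto its far edge.

```bash
python3 drive.py '[[0,0,-0.004,0,0],[0,0,-0.005,0,0],[0,0,-0.005,0,0],[0,0,-0.005,0,0],[0,0,-0.005,0,0],[0,0,0,0,0]]'|tail -1; python3 h.py; python3 drive.py '[[0,0,-0.005,0,0],[0,0,-0.005,0,0],[0,0,-0.004,0,0],[0,0,-0.002,0,0],[0,0,0,0,0],[0,0,0,0,0]]'|tail -1; python3 h.py
```

```text
finger_force: 30.0
t 17.45 TCP feeder mm [-51.1  94.9  64.4] w 9.1 F [ 0.   0.3 -1.1] T [ 0.04  0.16 -0.  ] ff 30.0 turn 0.003 ysign 1.0
finger_force: 30.0
t 18.05 TCP feeder mm [-51.5  94.9  79.7] w 9.3 F [-0.6  0.6 -0.7] T [ 0.01  0.18 -0.  ] ff 30.0 turn 0.003 ysign 1.0
```

```bash
python3 drive.py '[[0,0,0.001,0,0],[0,0,0.001,0,0],[0,0,0,0,0]]'|tail -1; python3 h.py;  python3 drive.py '[[0,0,0.001,0,0],[0,0,0,0,0]]'|tail -1; python3 h.py;python3 drive.py '[[0,0,0.001,0,0],[0,0,0,0,0]]'|tail -1; python3 h.py
```

```text
finger_force: 30.0
t 18.35 TCP feeder mm [-52.2  95.3  77.9] w 8.6 F [-4.1  1.2  3.2] T [ 0.17  0.71 -0.02] ff 30.0 turn 0.004 ysign 1.0
finger_force: 30.0
t 18.55 TCP feeder mm [-52.2  96.   77.5] w 8.9 F [-5.4  1.6  8.3] T [ 0.4   1.08 -0.  ] ff 30.0 turn 0.004 ysign 1.0
finger_force: 30.0
t 18.75 TCP feeder mm [-52.3  96.8  77.2] w 8.6 F [-5.8  3.1 11.2] T [0.66 1.35 0.01] ff 30.0 turn 0.004 ysign 1.0
```

```bash
python3 drive.py '[[0,0,-0.003,0,0],[0,0,0,0,0],[0,-0.004,0,0,0],[0,-0.004,0,0,0],[0,0,0,0,0]]'|tail -1; python3 h.py;  python3 drive.py '[[0,-0.004,0,0,0],[0,-0.004,0,0,0],[0,-0.004,0,0,0],[0,0,0,0,0]]'|tail -1; python3 h.py
```

```text
finger_force: 30.0
t 19.25 TCP feeder mm [-51.4  84.7  78.5] w 9.0 F [-1.9 -0.2  2.2] T [-0.07  0.42 -0.02] ff 30.0 turn 0.001 ysign 1.0
finger_force: 30.0
t 19.65 TCP feeder mm [-50.9  73.7  78.2] w 9.3 F [ 0.7 -0.3 -2.2] T [ 0.04 -0.02 -0.08] ff 30.0 turn 0.002 ysign 1.0
```

```bash
python3 drive.py '[[0,-0.004,0.0007,0,0],[0,-0.004,0.0007,0,0],[0,0,0,0,0]]'|tail -1; python3 h.py;  python3 drive.py '[[0,-0.004,0.001,0,0],[0,-0.004,0.001,0,0],[0,0,0,0,0]]'|tail -1; python3 h.py
```

```text
finger_force: 30.0
t 19.95 TCP feeder mm [-51.6  66.1  77.8] w 9.0 F [-3.8  0.9  3.7] T [0.13 0.59 0.08] ff 30.0 turn 0.003 ysign 1.0
finger_force: 30.0
t 20.25 TCP feeder mm [-51.6  56.5  77.1] w 8.7 F [-5.5 -1.7 11.3] T [-0.27  1.18  0.1 ] ff 30.0 turn 0.002 ysign 1.0
```

```bash
python3 drive.py '[[0,-0.004,0,0,0],[0,-0.004,0,0,0],[0,0,0,0,0]]'|tail -1; python3 h.py;  python3 drive.py '[[0,-0.004,0,0,0],[0,-0.004,0,0,0],[0,0,0,0,0]]'|tail -1; python3 h.py
```

```text
finger_force: 30.0
t 20.55 TCP feeder mm [-51.1  48.8  75.5] w 8.8 F [-2.7 -1.8  6.4] T [-0.48  0.58  0.03] ff 30.0 turn 0.002 ysign 1.0
finger_force: 30.0
t 20.85 TCP feeder mm [-51.   42.4  74.5] w 9.1 F [-0.6 -1.6 -1.3] T [-0.01  0.01 -0.03] ff 30.0 turn 0.003 ysign 1.0
```

The case is now tipped past upright the right way, with the vertical load gone at a lower height. I'll lower it along the arc.

```bash
python3 drive.py '[[0,-0.003,0.001,0,0],[0,-0.003,0.002,0,0],[0,-0.004,0.0025,0,0],[0,-0.004,0.0025,0,0],[0,0,0,0,0]]'|tail -1; python3 h.py;  python3 drive.py '[[0,-0.003,0.003,0,0],[0,-0.003,0.003,0,0],[0,-0.003,0.0035,0,0],[0,-0.0025,0.0035,0,0],[0,0,0,0,0]]'|tail -1; python3 h.py
```

```text
finger_force: 30.0
t 21.35 TCP feeder mm [-51.3  27.6  66.6] w 9.1 F [ 0.5  0.8 -1. ] T [ 0.    0.04 -0.02] ff 30.0 turn 0.002 ysign 1.0
finger_force: 30.0
t 21.85 TCP feeder mm [-51.3  16.7  53.5] w 9.0 F [-0.8 -0.7 -2. ] T [-0.15  0.07  0.07] ff 30.0 turn 0.002 ysign 1.0
```

```bash
python3 drive.py '[[0,-0.002,0.003,0,0],[0,-0.001,0.003,0,0],[0,-0.001,0.002,0,0],[0,0,0.002,0,0],[0,0,0,0,0]]'|tail -1; python3 h.py;  python3 drive.py '[[0,0,0.001,0,0],[0,0,0.001,0,0],[0,0,0,0,0]]'|tail -1; python3 h.py
```

```text
finger_force: 30.0
t 22.35 TCP feeder mm [-51.2  13.2  43.8] w 8.4 F [-0.7 -0.1 -2.3] T [-0.18 -0.02 -0.04] ff 30.0 turn 0.003 ysign 1.0
finger_force: 30.0
t 22.65 TCP feeder mm [-51.1  13.2  42.1] w 9.1 F [-0.5 -1.3 -0.8] T [-0.19  0.04 -0.1 ] ff 30.0 turn 0.003 ysign 1.0
```

```bash
python3 drive.py '[[0,0,0.001,0,0],[0,0,0.0005,0,0],[0,0,0,0,0]]'|tail -1; python3 h.py;  python3 drive.py '[[0,0,0.001,0,0],[0,0,0.0005,0,0],[0,0,0,0,0]]'|tail -1; python3 h.py
```

```text
finger_force: 30.0
t 22.95 TCP feeder mm [-51.1  13.2  40.8] w 8.8 F [-1.2 -0.7  0.7] T [-0.2   0.15 -0.03] ff 30.0 turn 0.003 ysign 1.0
finger_force: 30.0
t 23.25 TCP feeder mm [-51.2  13.2  40.6] w 8.7 F [-4.6 -0.3  8.2] T [-0.12  0.68 -0.06] ff 30.0 turn 0.003 ysign 1.0
```

The meter is lying down with light contact. I'll relax the press, then slide it toward the crest.

```bash
python3 drive.py '[[0,0,-0.0015,0,0],[0,0,0,0,0],[0,-0.004,0,0,0],[0,-0.005,0,0,0],[0,-0.005,0,0,0],[0,-0.005,0,0,0],[0,-0.005,0,0,0],[0,0,0,0,0]]'|tail -1; python3 h.py;  python3 drive.py '[[0,-0.005,0,0,0],[0,-0.005,0,0,0],[0,-0.005,0,0,0],[0,-0.005,0,0,0],[0,-0.005,0,0,0],[0,-0.005,0,0,0],[0,0,0,0,0]]'|tail -1; python3 h.py
```

```text
finger_force: 30.0
t 24.05 TCP feeder mm [-50.9 -12.4  40.7] w 9.0 F [0.3 0.6 1.4] T [ 0.11 -0.06  0.07] ff 30.0 turn 0.002 ysign 1.0
finger_force: 30.0
t 24.75 TCP feeder mm [-51.7 -42.8  40.3] w 9.1 F [-1.  0. -0.] T [-0.03  0.14  0.01] ff 30.0 turn 0.001 ysign 1.0
```

```bash
python3 drive.py '[[0,-0.005,0.0015,0,0],[0,-0.005,0.002,0,0],[0,-0.005,0.002,0,0],[0,-0.005,0.002,0,0],[0,-0.005,0.0018,0,0],[0,-0.005,0.0015,0,0],[0,0,0,0,0]]'|tail -1; python3 h.py;  python3 drive.py '[[0,-0.005,0.0011,0,0],[0,-0.005,0.0011,0,0],[0,-0.005,0.0011,0,0],[0,-0.005,0.0011,0,0],[0,-0.005,0.0011,0,0],[0,0,0,0,0]]'|tail -1; python3 h.py
```

```text
finger_force: 30.0
t 25.45 TCP feeder mm [-50.6 -72.4  29.9] w 8.8 F [-0.4 -1.2 -0.6] T [-0.02 -0.01 -0.02] ff 30.0 turn 0.002 ysign 1.0
finger_force: 30.0
t 26.05 TCP feeder mm [-50.5 -97.6  24.3] w 8.7 F [ 0.4 -1.5  2.2] T [-0.15 -0.08  0.03] ff 30.0 turn 0.002 ysign 1.0
```

Almost there. I'll creep to the stop.

```bash
python3 drive.py '[[0,-0.004,0.0008,0,0],[0,-0.004,0.0008,0,0],[0,-0.003,0.0006,0,0],[0,-0.002,0.0004,0,0],[0,0,0,0,0]]'|tail -1; python3 h.py;  python3 drive.py '[[0,-0.002,0.0004,0,0],[0,0,0,0,0]]'|tail -1; python3 h.py; python3 drive.py '[[0,-0.002,0.0004,0,0],[0,0,0,0,0]]'|tail -1; python3 h.py;python3 drive.py '[[0,-0.002,0.0004,0,0],[0,0,0,0,0]]'|tail -1; python3 h.py
```

```text
finger_force: 30.1
t 26.55 TCP feeder mm [ -50.5 -109.4   21.8] w 8.9 F [-0.6  0.4  3.5] T [ 0.16 -0.12  0.01] ff 30.1 turn 0.003 ysign 1.0
finger_force: 30.1
t 26.75 TCP feeder mm [ -50.5 -110.6   21.5] w 9.0 F [0.  1.  5.1] T [ 0.41 -0.06  0.08] ff 30.1 turn 0.003 ysign 1.0
finger_force: 30.1
t 26.95 TCP feeder mm [ -50.5 -112.7   21.1] w 8.8 F [-0.2  1.3  5.2] T [ 0.36 -0.11  0.09] ff 30.1 turn 0.003 ysign 1.0
finger_force: 30.1
t 27.15 TCP feeder mm [ -50.5 -114.6   20.7] w 9.0 F [0.1 1.3 4.8] T [ 0.44 -0.1   0.05] ff 30.1 turn 0.003 ysign 1.0
```

```bash
python3 drive.py '[[0,-0.002,0,0,0],[0,0,0,0,0]]'|tail -1; python3 h.py; python3 drive.py '[[0,-0.002,0,0,0],[0,0,0,0,0]]'|tail -1; python3 h.py;python3 drive.py '[[0,-0.002,0.0002,0,0],[0,0,0,0,0]]'|tail -1; python3 h.py
```

```text
finger_force: 30.1
t 27.35 TCP feeder mm [ -50.5 -114.9   20.6] w 9.2 F [0.9 3.4 5.9] T [ 0.94 -0.06  0.09] ff 30.1 turn 0.004 ysign 1.0
finger_force: 30.1
t 27.55 TCP feeder mm [ -50.5 -115.3   20.6] w 9.2 F [-0.1  5.5  5.3] T [ 1.39 -0.13  0.04] ff 30.1 turn 0.005 ysign 1.0
finger_force: 30.2
t 27.75 TCP feeder mm [ -50.5 -115.7   20.6] w 9.3 F [-0.7  6.   8. ] T [ 1.84 -0.08  0.02] ff 30.2 turn 0.005 ysign 1.0
```

```bash
python3 drive.py '[[0,0.002,-0.001,0,0],[0,0.001,-0.0005,0,0],[0,0,0,0,0]]'|tail -1; python3 h.py; python3 drive.py '[[0,0,0,0,0.03],[0,0,0,0,0.04],[0,0,0,0,0.05],[0,0,0,0,0.05],[0,0,0,0,0.05],[0,0,0,0,0.05],[0,0,-0.02,0,0.05],[0,0,-0.04,0,0.05],[0,0,-0.04,0,0.05],[0,0,-0.04,0,0.05],[0.03,0,-0.02,0,0.05],[0.04,0,0,0,0.05],[0.04,0,0,0,0.05],[0.04,0,0,0,0.05],[0.04,0,0,0,0.05],[0,0,0,0,0.05]]'|tail -1;python3 h.py; python3 - <<'E'
from h import *
import cv2
D=get_image("scene");E=get_image("top")
cv2.imwrite("pics/s_e.png",D["img"][:,:,::-1]);cv2.imwrite("pics/t_e.png",E["img"][:,:,::-1])
S=D["img"][150:250,260:345,::-1];T=E["img"][170:230,340:410,::-1]
c=np.zeros((420,800,3),np.uint8);a=cv2.resize(S,None,fx=4,fy=4,interpolation=cv2.INTER_CUBIC);b=cv2.resize(T,None,fx=6.5,fy=6.5,interpolation=cv2.INTER_CUBIC)
c[:400,:340]=a;c[:390,342:342+455]=b;cv2.imwrite("pics/p8.png",c)
E
```

```text
finger_force: 30.1
t 28.05 TCP feeder mm [ -50.6 -115.2   20.9] w 9.0 F [ 2.1  5.1 -0.9] T [ 1.4  -0.6   0.06] ff 30.1 turn 0.005 ysign 1.0
finger_force: 0.0
t 29.65 TCP feeder mm [-247.3 -118.4  181.6] w 50.1 F [ 0.5 -0.3  0.3] T [-0.01 -0.03  0.05] ff 0.0 turn -0.001 ysign 1.0
```

View pics/p8.png

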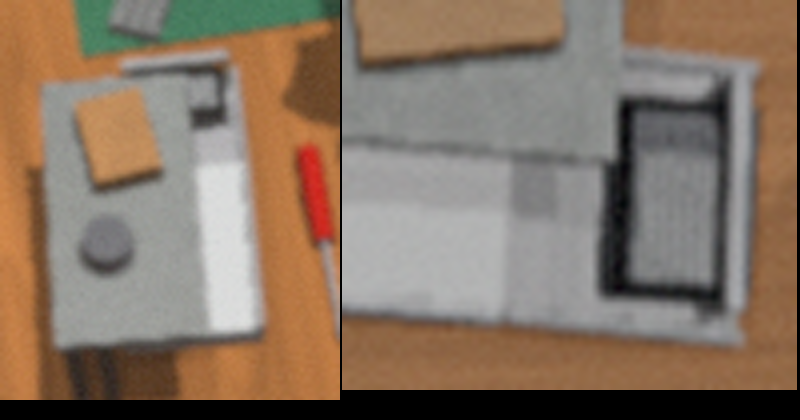

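Face up and at the low end: black bezel at right-crop (603-722, 97-300), bar over the stop at x≈740. Now I'll measure squareness and the gap to the stop.

```bash
python3 - <<'E'
from h import *
import cv2
T=get_image("top");g=cv2.cvtColor(T["img"],cv2.COLOR_RGB2GRAY).astype(float)
P=[];Q=[]
c,s=np.cos(.21),np.sin(.21)
def onchute(px,h):
    o,v=ray(T,px);o=toF(o);v=np.r_[RF.T@v[:2],v[2]]
    n=np.array([0,-s,c]);p0=np.array([0,-.02,.035]);k=((p0-o)@n+h)/(v@n);p=o+k*v-p0
    return np.array([p[0],p[1]*c+p[2]*s])*1e3
for r in range(190,214):
    row=g[r,425-95:400]
    d=np.where(row<75)[0]
    if len(d)<2: continue
    i=d[0];e=i-1+(row[i-1]-75)/(row[i-1]-row[i]);P.append(onchute((330+e,r),.027))
    i=d[-1]
    if i+1<len(row): e=i+(75-row[i])/(row[i+1]-row[i]);Q.append(onchute((330+e,r),.027))
for n,A in(("up edge",P),("low edge",Q)):
    A=np.array(A);f=np.polyfit(A[:,0],A[:,1],1);print(n,A[[0,-1]].round(1).tolist(),"slope rad",f[0].round(4),"median",np.median(A[:,1]).round(1),len(A))
    print(A[:,1].round(0).tolist())
E
```

```text
up edge [[23.0, -40.7], [-44.7, -36.9]] slope rad -0.0592 median -36.5 24
[-41.0, -41.0, -41.0, -41.0, -41.0, -36.0, -36.0, -36.0, -37.0, -37.0, -37.0, -37.0, -37.0, -36.0, -36.0, -37.0, -37.0, -36.0, -36.0, -36.0, -36.0, -37.0, -37.0, -37.0]
low edge [[28.7, -92.3], [-39.1, -93.7]] slope rad 0.0255 median -92.2 24
[-92.0, -92.0, -92.0, -92.0, -92.0, -92.0, -92.0, -92.0, -92.0, -92.0, -92.0, -92.0, -92.0, -92.0, -92.0, -92.0, -93.0, -93.0, -93.0, -93.0, -93.0, -93.0, -94.0, -94.0]
```

```bash
python3 - <<'E'
from h import *
import cv2
T=get_image("top");im0=cv2.imread("pics/top0.png");g0=cv2.cvtColor(im0,cv2.COLOR_BGR2GRAY).astype(float)
c,s=np.cos(.21),np.sin(.21)
def onchute(px,h):
    o,v=ray(T,px);o=toF(o);v=np.r_[RF.T@v[:2],v[2]]
    n=np.array([0,-s,c]);p0=np.array([0,-.02,.035]);k=((p0-o)@n+h)/(v@n);p=o+k*v-p0
    return np.array([p[0],p[1]*c+p[2]*s])*1e3
print(g0[200,390:408])
for r in range(189,213,3):
    row=g0[r];d=[i for i in range(388,408) if row[i]<105];i=d[0];e=i-1+(row[i-1]-105)/(row[i-1]-row[i]);print(r,onchute((e,r),.02).round(1),onchute((e,r),0).round(1))
g=cv2.cvtColor(cv2.imread("pics/t_e.png"),cv2.COLOR_BGR2GRAY);
for r in (195,200,205,208): print(r,g[r,376:410].tolist())
E
```

```text
[146. 149. 149. 148. 149. 150. 153. 139.  80.  33.  55.  69.  73.  90.
 110. 111. 112. 109.]
189 [ 32.6 -92.1] [  36.4 -100. ]
192 [ 23.6 -92. ] [ 27.3 -99.8]
195 [ 14.7 -92. ] [ 18.1 -99.8]
198 [  5.8 -92.1] [  9.  -99.9]
201 [ -3.2 -92.2] [  -0.1 -100. ]
204 [-12.  -92.3] [  -9.2 -100.1]
207 [-20.9 -92.1] [-18.2 -99.9]
210 [-29.9 -91.6] [-27.3 -99.4]
195 [124, 126, 126, 118, 78, 58, 37, 10, 40, 96, 122, 134, 131, 135, 133, 130, 132, 127, 135, 130, 130, 107, 63, 89, 147, 161, 126, 97, 121, 125, 125, 122, 123, 120]
200 [144, 147, 148, 142, 80, 36, 30, 16, 52, 103, 128, 134, 128, 134, 130, 132, 129, 135, 128, 128, 133, 99, 55, 103, 147, 154, 118, 90, 113, 120, 117, 111, 112, 107]
205 [153, 153, 150, 120, 66, 41, 25, 33, 66, 107, 130, 135, 133, 136, 133, 136, 135, 133, 127, 136, 126, 91, 67, 120, 159, 151, 109, 91, 99, 113, 110, 107, 111, 111]
208 [157, 157, 150, 95, 50, 39, 20, 41, 92, 124, 130, 132, 133, 138, 134, 135, 132, 135, 133, 139, 126, 79, 57, 126, 161, 152, 106, 94, 106, 113, 110, 112, 113, 111]
```

```bash
python3 - <<'E'
from h import *
T=get_image("top");c,s=np.cos(.21),np.sin(.21)
def ch(x,y,h): return proj(T,toW(x/1e3,-.02+(y*c-h*s)/1e3,.035+(y*s+h*c)/1e3)).round(1)
for off in(0,7.5):
  print(off,"low top edge",ch(0,-100+off,27),"up top edge",ch(0,-44+off,27),"up bottom",ch(0,-44+off,1))
for y in(-110,-115,-120):print("bar",y,proj(T,toW(0,(y+5)/1e3,.071)).round(1),proj(T,toW(0,(y-5)/1e3,.071)).round(1))
E
```

```text
0 low top edge [400.9 199.9] up top edge [382.7 197.9] up bottom [379.7 199. ]
7.5 low top edge [398.5 199.7] up top edge [380.2 197.7] up bottom [377.3 198.7]
bar -110 [396.4 198. ] [399.9 198.3]
bar -115 [398.1 198.1] [401.7 198.4]
bar -120 [399.9 198.3] [403.4 198.6]
```

The evidence agrees that the meter is seated:
- **Position:** the up-slope edge shows at column 379.9, against 379.7 expected at the stop. The bar is at feeder y≈-115, as expected.
- **Contact:** there was a firm force rise at that position before release.
- **Squareness:** the edge is square to within about 0.02 rad.

Handing in.

```bash
python3 -c "
from workcell import arm, ticket, get_image
print(ticket.close_job())"
```

```text
the job is handed in; nothing more can be done
None
```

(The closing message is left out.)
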